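# Vent the oil tank and open its filler cap of unknown hand

### The arm

A 6-joint arm with a two-finger parallel gripper is mounted at the origin on a cart in front of the work surface, level with it; the furniture and walls round the work are solid. World frame = base frame: x ahead of the robot, y to its left, z up, the work surface at z = 0. Lengths are in m, angles in rad, forces in N, time in s.
With the tool pointing down it reaches from about 0.4 to 0.825 m from the base axis. Payload 7 kg.
Tool frame: the origin (TCP) lies midway between the tips of the shut fingers; the grasp point (between the pads) lies hold_point_z behind it (hold_point_z is the distance from the TCP to the grasp point, in m); z points along the fingers, y is the direction in which the jaws open and shut (so a half turn about z gives the same grasp; the last joint's range is limited). The gripper opens to 88 mm and grips with 3 to 60 N. Pads are 19 mm wide; open, the fingers measure 130 mm over their backs; the gripper's body (78 mm by 193 mm) begins 47 mm behind the grasp point.
Start: joints at [-0.825, 0.359, 0.012, 0, -1.224, -0.288], TCP at [0.298, -0.605, 0.227] pointing down, gripper open.
Joint ranges: [-3.07, 3.07], [-1.43, 2.12], [-1.02, 1.25], [-3.03, 1.67], [-3.05, -0], [-3.03, 3.03]. Speed limits (rad/s): [2.39, 2.39, 3.01, 3.14, 3.14, 3.14].

### API

Orientations are given as [roll, pitch, yaw] about the fixed x, y, z axes, in that order (R = Rz(yaw) Ry(pitch) Rx(roll)).
In Python, from station import * gives the robot as it stands. The module is installed in compiled form; this text tells all that it offers.
- The arm moves only by the tool arm_command, never from a script. Its arguments are lists of equal length, an entry for each row: "fingers": the closure, from -1 (fully open) to 1 (shut); "dp": the shift along the world's x, y, z in m, a list of three; "roll": the turn about the world's z in rad. In form: {"fingers": [fingers, ...], "dp": [[x, y, z], ...], "roll": [roll, ...]}. A call has 1 to 8 rows; each row shifts and turns the pose as measured when the row begins; what a row does not reach is not made up. A row lasts 1/10 s, in which the tool goes at most 50 mm and 8.59 degrees, less where a joint would pass 70% of its speed; a pose out of reach is approached as far as the arm can. A call is refused whole if a number of a shift passes 0.05 or a number of a turn 0.15, either way. A call with a gripper value outside its range is refused whole. The fingers move at their own pace and stop on an object; "newtons" is the grip in N (left out, the last holds). Time passes only in rows, so rows that do not move let the fingers close. It gives the time, the measured TCP pose, the force and the opening at its end, in the units of the state.
- get_state(): the state, without advancing time (a new reading comes with each control period).
- grab_frame(name): name is "side" or "top"; returns the picture (400x640x3 uint8, blue, green, red); there is no depth.
- calibration(name): a dict with "fx", "fy", "cx", "cy" (pixels), "k1" (the pictures are not rectified: a ray, as slopes to the right and down, at radius r is drawn at 1 + k1 r^2 times it, then the intrinsics apply), "R" (3x3) and "t" (3): a world point X has camera coordinates R X + t. Camera axes: x right, y down, z forward; pixel columns grow to the right and rows downward; lengths in m; the calibration is good to about 2 mm. A picture is of the moment at which its call begins. calibration takes no time and is no camera call.
- job_done(): hands the job in, once; it reports no verdict.
The state is a dict: "t": time; "q": joint angles; "qd": joint speeds; "joint_efforts": joint torques, N m; "eef_pos": TCP position; "ee_rot": TCP orientation; "force": force on the tool from outside, world axes, zero at the start; "moment": the same for the moment, N m; "width": finger opening in m.
Only numpy, scipy, OpenCV 4.12 (cv2) and the standard library are available. Lean on these libraries where they do the work, as an engineer would, in place of code of your own. Each camera call takes 0.05 s, during which the arm holds its last target.

### The job

The steel oil tank on the bench is to be refilled. First let its pressure off: pull the black vent knob on its front straight out until it clicks open, and then push it fully home again. Then unlock the red filler cap - it turns only one way and nobody remembers which, so try both - lift it off and finish while still holding it level, straight above the open neck and clear of it by about a hand's breadth, and leave the other things on the bench where they are.

Things in the scene. Friction and masses are not known exactly. Their poses are not given: they have to be found in the camera images.
- tank: Fixed oil tank: brushed steel box 160 (x) x 150 (y) mm, flat top 100 mm above its feet, standing on the bench, turned up to 17 degrees. Origin: under its middle at foot level; x from its front to its back, z up. A low aluminium dome (58 mm across, its top 127 mm above the feet) at the back left corner of the top; sight glass on the front, hose outlet on the right side.
- neck (a point): Centre of the filler neck's rim, 128 mm above the tank's feet, 10 mm behind and 25 mm to the right of the tank's middle (x +10, y -25 mm); axes as the tank. The neck is an aluminium collar 64 mm across. The cap unlocks in one sense of rotation only, clockwise or counter-clockwise; it changes from start to start and cannot be seen.
- cap_grip (a point): Centre of the red cap's grip bar: 14 mm thick (y, grip across it), 50 mm long (x), 30 mm tall, its top 14 mm above this point. It stands on a disc 62 mm across, 9 mm thick, that lies on the neck's rim, so this point starts 24.5 mm above the rim and the bar's foot 9 mm above it. z up. Locked, the bar points along the tank's x within 3 degrees.
- cap: The same cap (loose, about 90 g); origin at the disc's underside. A stem with two lugs reaches 25 mm down into the neck. Locked, it lifts only 2 mm. Turned the wrong way from locked it meets a dead stop after about 6 degrees; the right way it turns easily, can be lifted straight out after about 55 degrees and up to about 100 degrees. It does not rise by turning.
- knob_grip (a point): Centre of the black vent knob, a cylinder 28 mm across and 22 mm long lying along the tank's x axis on a thin rod in the tank's front, 75 mm above the feet; at home 36 mm in front of the front face (116 mm from the tank's middle). Axes as the tank. Free room below and beside it.
- vent_knob (a joint): How far the vent knob is pulled out towards the tank's front (tank -x), in m: 0 = home (closed), 0.030 = fully out (open). A spring detent holds it at both ends: 4 to 6 N moves it off either end, and past half-way it snaps on to the other end.
- pepper_mill_a_mid (a point): Bystander, loose, to be left alone: turned wooden pepper mill, 56 mm across and 191 mm tall; this point is half-way up.
- timer_mid (a point): Bystander, loose, to be left alone: white kitchen timer with a red bar grip, 68 x 68 x 65 mm; this point is half-way up.
- garlic_1_mid (a point): Bystander, loose, to be left alone: bulb of garlic, 60 mm across and 59 mm tall; this point is half-way up.
- tin_2_mid (a point): Bystander, loose, to be left alone: low food tin, 75 mm across and 58 mm tall; this point is half-way up.
- lemon_1_mid (a point): Bystander, loose, to be left alone: yellow lemon, 71 x 53 x 51 mm; this point is half-way up.
There are look-alikes about, which are no part of the job. What is meant by the cap is not blue or turquoise, and is the smaller of those in its own colour.

How it is judged:
By the outcome, as a careful person would: the job done as asked, in the order asked, and still so for the second after the job is handed in, while the arm keeps its last pose, push and grip.
It also fails if it takes over 64 s, if anything falls off the work surface, if the arm or the gripper's body presses on something with over 40 N, if the wrist force passes 120 N, or if a joint passes its speed limit or range.

## Working session

There is one attempt and no reset: what is moved stays moved. The work goes in short steps, Python scripts to look and compute and a tool call to move; the robot and the scene stay as the last step left them, time stands still between calls to the robot, and variables do not carry over. Pictures are saved under pics/ and viewed, and the job is handed in when it is done.

Besides the shell and the picture viewer there is one more tool, called after ">>>" by a JSON object that holds its "fn" and its "kwargs", one argument or row to a line. arm_command: Moves the arm, as the interface text tells. Its arguments: {"type":"object","properties":{"fingers":{"type":"array"},"dp":{"type":"array"},"roll":{"type":"array"},"newtons":{"type":"number"}},"required":["fingers","dp","roll"]}

```bash
mkdir -p pics; python3 - <<'E'
from station import *
import cv2
s=get_state(); print({k:(v if not hasattr(v,'round') else v) for k,v in s.items()})
for n in("side","top"):
    cv2.imwrite(f"pics/{n}0.png",grab_frame(n)); print(n,calibration(n))
E
```

```text
{'t': 0.0, 'q': array([-8.24885798e-01,  3.59401094e-01,  1.10796819e-02, -3.85389679e-04,
       -1.22413268e+00, -2.88098232e-01]), 'qd': array([-0.00010617,  0.00069109,  0.00032902, -0.00055049, -0.00052851,
       -0.00055488]), 'joint_efforts': array([ 7.18160645e-04, -5.82719135e+01,  2.93056458e+01,  6.99729368e+00,
        6.92753209e-03, -1.71849083e-04]), 'eef_pos': array([ 0.29810522, -0.60505109,  0.22561623]), 'ee_rot': array([ 3.13990027e+00, -1.23709438e-04, -2.68391149e+00]), 'force': array([-0.20487849, -0.48025759, -0.27938799]), 'moment': array([-0.02245798, -0.01278631, -0.0013953 ]), 'width': 0.08757152878524108}
side {'fx': 461.75536726912003, 'fy': 461.75536726912003, 'cx': 320.3445158282792, 'cy': 207.84875106241407, 'k1': -0.01066792356789175, 'R': array([[-0.97659915, -0.21448752, -0.01578645],
       [-0.06987687,  0.38586728, -0.91990416],
       [ 0.20339943, -0.89727451, -0.39182537]]), 't': array([0.53061042, 0.1435963 , 1.19299815])}
top {'fx': 504.27643544753624, 'fy': 504.27643544753624, 'cx': 317.2866123549267, 'cy': 201.59256480438134, 'k1': -0.018763826371032095, 'R': array([[ 0.11610227, -0.9932158 ,  0.00652994],
       [-0.96756129, -0.11458368, -0.22515714],
       [ 0.22437785,  0.01982314, -0.97430058]]), 't': array([-0.05860365,  0.561557  ,  1.58389049])}
```

View pics/side0.png

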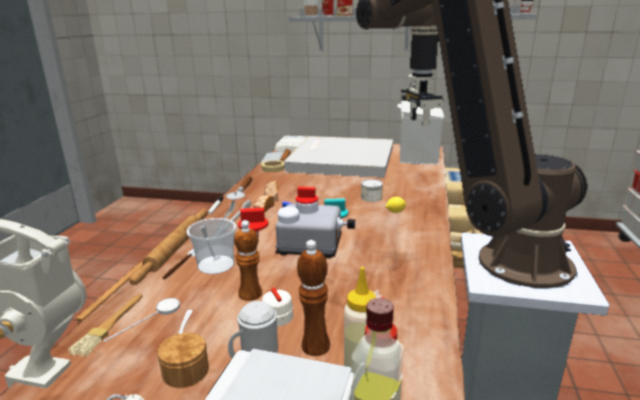

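View pics/top0.png

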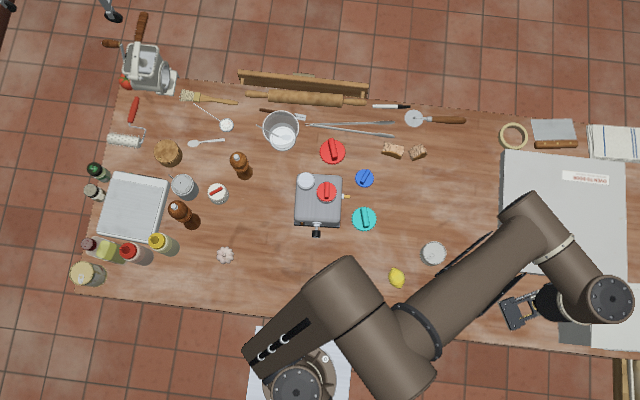

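```bash
cat > h.py <<'E'
import numpy as np, cv2
from station import *
def ray(n,u,v):
    c=calibration(n); d=np.array([(u-c['cx'])/c['fx'],(v-c['cy'])/c['fy']])
    p=d.copy()
    for _ in range(10): p=d/(1+c['k1']*(p@p))
    R=np.array(c['R']); o=-R.T@c['t']; w=R.T@np.array([p[0],p[1],1]); return o,w/np.linalg.norm(w)
def onz(n,u,v,z):
    o,w=ray(n,u,v); return o+w*(z-o[2])/w[2]
def proj(n,X):
    c=calibration(n); p=np.array(c['R'])@np.array(X)+c['t']; p=p[:2]/p[2]; p=p*(1+c['k1']*(p@p))
    return p*c['fx']+[c['cx'],c['cy']]
def tri(a,b):
    A=0;B=0
    for o,w in (ray(*a),ray(*b)):
        M=np.eye(3)-np.outer(w,w); A=A+M; B=B+M@o
    X=np.linalg.solve(A,B); return X
def redblobs(im):
    hsv=cv2.cvtColor(im,cv2.COLOR_BGR2HSV)
    m=(((hsv[...,0]<8)|(hsv[...,0]>172))&(hsv[...,1]>150)&(hsv[...,2]>90)).astype(np.uint8)
    return m
E
python3 - <<'E'
from h import *
t=cv2.imread('pics/top0.png'); s=cv2.imread('pics/side0.png')
for n,im in(('top',t),('side',s)):
    m=redblobs(im); k,l,st,c=cv2.connectedComponentsWithStats(m)
    for i in range(1,k):
        if st[i,4]>40: print(n,st[i],c[i].round(1))
a=cv2.resize(t[130:250,270:390],None,fx=5,fy=5,interpolation=cv2.INTER_CUBIC)
b=cv2.resize(s[175:265,230:365],None,fx=5.9,fy=5.9,interpolation=cv2.INTER_CUBIC)
cv2.imwrite('pics/ct.png',a);cv2.imwrite('pics/cs.png',b)
for z in(.137,.167): print(onz('top',326,191,z))
E
```

```text
top [119  79  13  11  78] [125.   84.3]
top [128  97  11  26 154] [133.2 109.6]
top [319 138  27  26 485] [331.9 151. ]
top [317 182  19  19 220] [324.9 190.6]
top [119 243  18  16 212] [127.5 250.3]
side [323   0  10  14 116] [327.9   6.3]
side [338   0  14   7  75] [344.2   2.4]
side [633 171   7  17  71] [636.4 179.4]
side [295 186  23  17 315] [305.7 194.3]
side [238 207  31  25 488] [253.9 217.9]
side [271 287  10  14  53] [275.2 292.8]
side [390 324   7  15  82] [393.2 331.3]
[ 0.58487547 -0.01724436  0.137     ]
[ 0.57724105 -0.01740119  0.167     ]
```

View pics/ct.png

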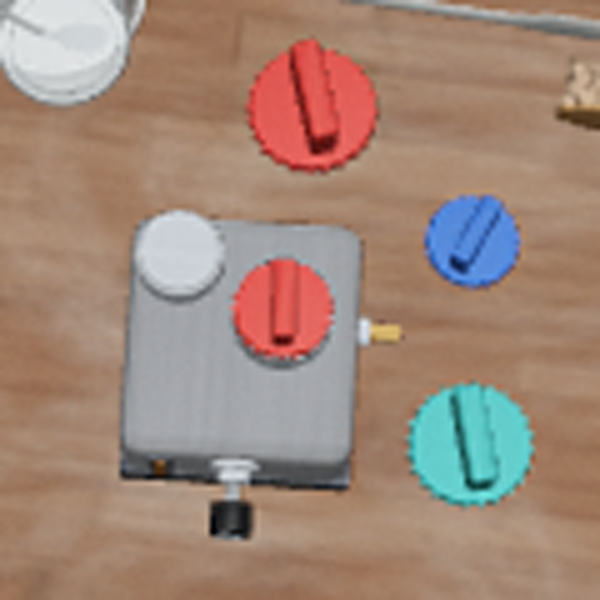

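View pics/cs.png

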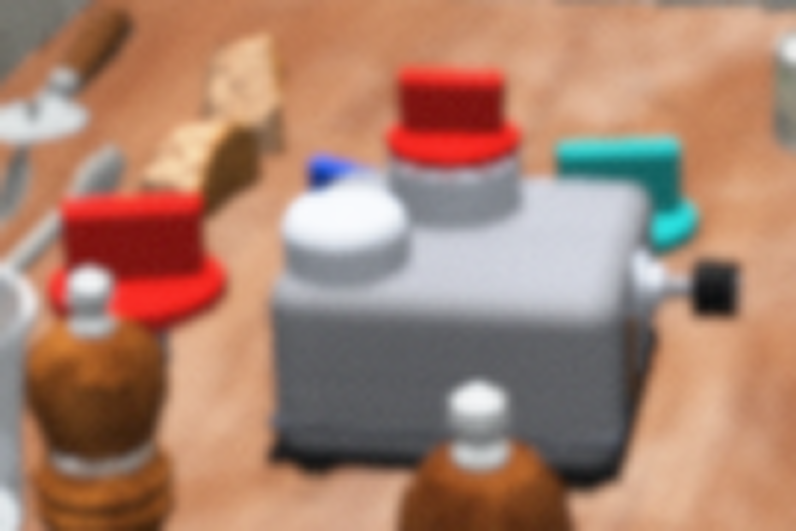

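```bash
python3 - <<'E'
from h import *
t=cv2.imread('pics/top0.png'); s=cv2.imread('pics/side0.png')
hsv=cv2.cvtColor(t,cv2.COLOR_BGR2HSV)
def comp(m,u,v):
    k,l,st,c=cv2.connectedComponentsWithStats(m.astype(np.uint8)); 
    i=l[int(v),int(u)]; return (l==i),st[i],c[i]
hs=cv2.cvtColor(s,cv2.COLOR_BGR2HSV)
m,st,c=comp(hsv[...,2]<80,316,234);print('knob top',st,c, st[:2]+st[2:4]/2-.5)
m2,st2,c2=comp(hs[...,2]<70,351,223);print('knob side',st2,c2)
k=tri(('top',*c),('side',*c2)); print('knob',k, proj('top',k),proj('side',k))
# red loose
mt=(((hsv[...,0]<8)|(hsv[...,0]>172))&(hsv[...,1]>110)&(hsv[...,2]>70))
m,st,cc=comp(mt,325,190); print('cap top',st,cc)
cn=max(cv2.findContours(m.astype(np.uint8),0,1)[0],key=cv2.contourArea)
e=cv2.fitEllipse(cn); print(e)
capc=onz('top',e[0][0],e[0][1],.1345); print('cap disc',capc)
ms=(((hs[...,0]<8)|(hs[...,0]>172))&(hs[...,1]>110)&(hs[...,2]>60))
m,st,cc=comp(ms,306,194); print('cap side',st,cc); 
ct=tri(('top',*onz('top',0,0,0)[:2]),('side',1,1)) if 0 else None
X=capc.copy()
v=capc[:2]-k[:2]; print('dist',np.linalg.norm(v),'exp',np.hypot(126,25)); yaw=np.arctan2(v[1],v[0])-np.arctan2(-25,126); print('yaw deg',np.degrees(yaw))
# tank edges from crop: left & right top edges
P=lambda x,y,z:onz('top',x/5+270-.4,y/5+130-.4,z)
for a,b in(((135,235),(122,440)),((361,245),(352,450)),((150,217),(345,229)),((135,455),(340,465))):
    A=P(*a,.1);B=P(*b,.1); print((A-B)[:2], np.degrees(np.arctan2(*(A-B)[1::-1])), (A+B)/2)
A=P(284,262,.167);B=P(283,338,.167);print('bar',A,B,np.degrees(np.arctan2(*(A-B)[1::-1])))
E
```

```text
knob top [312 230   8   8  52] [315.57692308 233.25      ] [315.5 233.5]
knob side [348 220   6   8  42] [350.54761905 223.97619048]
knob [0.45808944 0.00055364 0.07387056] [315.57347589 233.32977549] [350.45538948 223.95803203]
cap top [317 182  20  20 302] [326.12913907 191.43708609]
((326.1334228515625, 191.4307098388672), (18.68284034729004, 18.802762985229492), 35.98981475830078)
cap disc [ 0.5841748  -0.01780399  0.1345    ]
cap side [295 186  24  18 343] [306.08163265 194.37317784]
dist 0.12741476010185832 exp 128.4562182223967
yaw deg 2.938580644028917
[0.13491632 0.0087278 ] 3.701333609148002 [0.56334201 0.07834064 0.1       ]
[0.13477441 0.0085185 ] 3.6166051381729902 [ 0.57397707 -0.06737388  0.1       ]
[-0.00687265  0.12627825] 93.11523007877143 [0.64738769 0.01143969 0.1       ]
[-0.00883638  0.12968706] 93.89789028249237 [ 4.91664658e-01 -2.66343359e-04  1.00000000e-01]
bar [ 0.60586404 -0.01541164  0.167     ] [ 0.55783319 -0.0202103   0.167     ] 5.705362278880253
```

Could be taken for the cap: red on the tank, top image (326,191), 62 mm size; larger red disc on the bench (332,151); blue (364,178); turquoise (364,218); timer's red bar (218,193). The choice is (326,191), the smaller red one and on the neck; both crops confirm it. Knob: black at top (316,233), side (351,224), z = 74 mm against 75 expected. Tank yaw is about 3.5°.

```bash
python3 - <<'E'
import station
print([x for x in dir(station) if not x.startswith('__')]); print(getattr(station,'hold_point_z',None))
E
```

```text
['Unreachable', 'calibration', 'get_state', 'grab_frame', 'hold_point_z', 'job_done']
0.0188
```

>>> {"fn": "arm_command", "kwargs": {
  "fingers": [-1,-1,-1,-1,-1,-1],
  "dp": [
    [0.012,0.047,0.01],
    [0.012,0.047,0.01],
    [0.012,0.047,0],
    [0.012,0.047,0],
    [0.012,0.047,0],
    [0.012,0.047,0]
  ],
  "roll": [-0.03,-0.03,-0.03,-0.03,-0.03,-0.03],
  "newtons": 30
}}

```text
t: 0.7
eef_pos: [0.3678, -0.318, 0.2399]
ee_rot: [3.132, -0.004, -2.879]
force: [1.8, 0.2, 0.6]
width: 0.0877
```

>>> {"fn": "arm_command", "kwargs": {
  "fingers": [-1,-1,-1,-1,-1,-1,-1,-1],
  "dp": [
    [0.012,0.045,0],
    [0.012,0.045,0],
    [0.012,0.045,0],
    [0.012,0.045,0],
    [0.012,0.045,0],
    [0.012,0.045,0],
    [0.012,0.04,0],
    [0,0,0]
  ],
  "roll": [-0.03,-0.03,-0.03,-0.03,-0.03,-0.03,-0.02,0]
}}

```text
t: 1.5
eef_pos: [0.4515, 0.0096, 0.24]
ee_rot: [3.131, -0.002, -3.085]
force: [0.3, -0.8, 0.9]
width: 0.088
```

```bash
python3 - <<'E'
from h import *
print(get_state()['eef_pos'],get_state()['ee_rot'],get_state()['q'])
t=grab_frame('top');s=grab_frame('side')
cv2.imwrite('pics/a1.png',np.hstack([cv2.resize(t[120:280,240:400],(400,400)),cv2.resize(s[110:270,270:430],(400,400))]))
E
```

```text
[0.45149589 0.00963327 0.23997031] [ 3.13052397e+00 -1.60062855e-03 -3.08473672e+00] [ 0.44994849 -0.02760475 -0.42659274 -0.01177502 -1.16907184 -1.95930842]
```

View pics/a1.png

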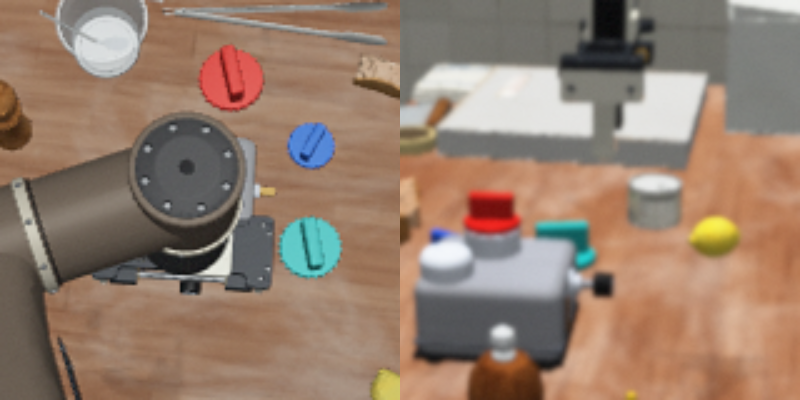

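>>> {"fn": "arm_command", "kwargs": {
  "fingers": [-1,-1,-1,-1,-1,-1,-1],
  "dp": [
    [0.005,-0.008,-0.03],
    [0,0,-0.04],
    [0,0,-0.04],
    [0,0,-0.03],
    [0,0,-0.02],
    [0,0,-0.015],
    [0,0,0]
  ],
  "roll": [0,0,0,0,0,0,0]
}}

```text
t: 2.3
eef_pos: [0.4526, -0.0095, 0.0601]
ee_rot: [3.131, -0.0, -3.093]
force: [-0.7, 0.1, 1.0]
width: 0.0878
```

```bash
python3 - <<'E'
from h import *
print(get_state()['eef_pos'],get_state()['ee_rot'],get_state()['force'])
t=grab_frame('top');s=grab_frame('side')
cv2.imwrite('pics/a2.png',np.hstack([cv2.resize(t[120:280,240:400],(400,400)),cv2.resize(s[150:250,290:390],(400,400))]))
E
```

```text
[ 0.45255855 -0.00954025  0.06006844] [ 3.13106163e+00 -4.87623527e-04 -3.09261112e+00] [-0.65325383  0.09344138  0.98445563]
```

View pics/a2.png

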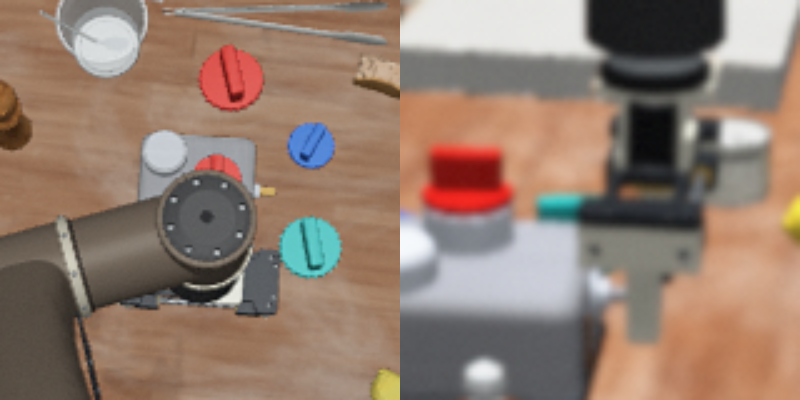

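>>> {"fn": "arm_command", "kwargs": {
  "fingers": [-1,-1],
  "dp": [
    [0.005,0.01,-0.003],
    [0,0,0]
  ],
  "roll": [0.01,0]
}}

```text
t: 2.6
eef_pos: [0.4611, 0.0016, 0.0609]
ee_rot: [3.129, 0.007, -3.082]
force: [-0.9, -0.3, 0.8]
width: 0.0881
```

>>> {"fn": "arm_command", "kwargs": {
  "fingers": [-1,-1,1,1,1,1,1],
  "dp": [
    [-0.003,-0.001,-0.004],
    [0,0,0],
    [0,0,0],
    [0,0,0],
    [0,0,0],
    [0,0,0],
    [0,0,0]
  ],
  "roll": [0,0,0,0,0,0,0],
  "newtons": 25
}}

```text
t: 3.3
eef_pos: [0.4588, 0.0015, 0.0584]
ee_rot: [3.128, 0.01, -3.081]
force: [0.3, 0.5, 0.5]
width: 0.0529
```

>>> {"fn": "arm_command", "kwargs": {
  "fingers": [1,1,1,1,1,1],
  "dp": [
    [0,0,0],
    [0,0,0],
    [0,0,0],
    [0,0,0],
    [0,0,0],
    [0,0,0]
  ],
  "roll": [0,0,0,0,0,0]
}}

```text
t: 3.9
eef_pos: [0.4588, 0.0007, 0.0584]
ee_rot: [3.129, 0.01, -3.08]
force: [-0.6, 0.6, 0.6]
width: 0.0276
```

>>> {"fn": "arm_command", "kwargs": {
  "fingers": [1,1,1,1],
  "dp": [
    [-0.006,0,0],
    [-0.008,0,0],
    [-0.008,-0.001,0],
    [0,0,0]
  ],
  "roll": [0,0,0,0]
}}

```text
t: 4.3
eef_pos: [0.4369, -0.0005, 0.0583]
ee_rot: [3.129, 0.011, -3.081]
force: [-4.5, 1.4, 2.7]
width: 0.0271
```

>>> {"fn": "arm_command", "kwargs": {
  "fingers": [1,1,1,1],
  "dp": [
    [-0.006,-0.001,0],
    [-0.006,0,0],
    [0,0,0],
    [0,0,0]
  ],
  "roll": [0,0,0,0]
}}

```text
t: 4.7
eef_pos: [0.4284, -0.0011, 0.0587]
ee_rot: [3.129, 0.021, -3.078]
force: [-0.4, 1.3, -0.1]
width: 0.0272
```

```bash
python3 - <<'E'
from h import *
print(get_state()['eef_pos'],get_state()['ee_rot'],get_state()['force'])
s=grab_frame('side')
cv2.imwrite('pics/a3.png',cv2.resize(s[150:250,290:390],(500,500)))
E
```

```text
[ 0.42838171 -0.00106845  0.05873393] [ 3.12893951  0.02050496 -3.07788738] [-0.44210678  1.2554367  -0.1248384 ]
```

View pics/a3.png

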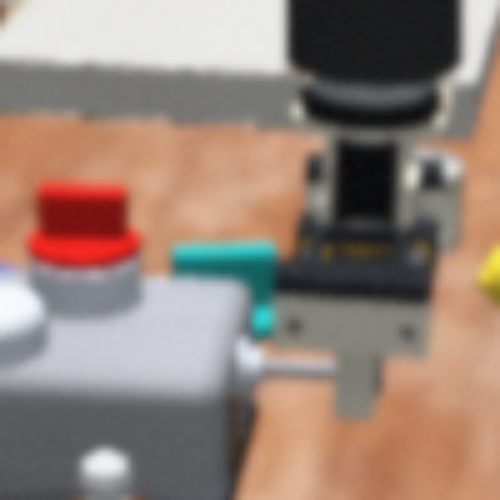

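>>> {"fn": "arm_command", "kwargs": {
  "fingers": [1,1,1],
  "dp": [
    [-0.003,0,0],
    [-0.002,0,0],
    [0,0,0]
  ],
  "roll": [0,0,0]
}}

```text
t: 5.05
eef_pos: [0.4286, -0.001, 0.0587]
ee_rot: [3.129, 0.03, -3.076]
force: [-0.7, 0.5, -0.0]
width: 0.0272
```

```bash
python3 - <<'E'
from h import *
s=get_state();print(s['q'],s['force'],s['moment'])
E
```

```text
[ 4.61922599e-01  1.28967770e-01 -7.56388589e-01  5.24155372e-04
 -6.53003699e-01 -1.96706119e+00] [-0.6617493   0.49961052 -0.02140772] [0.40444612 0.64944121 0.12782921]
```

>>> {"fn": "arm_command", "kwargs": {
  "fingers": [1,1,1,1,1,1],
  "dp": [
    [0.007,0,0],
    [0.008,0.001,0],
    [0.008,0,0],
    [0.008,0.001,0],
    [0.005,0,0],
    [0,0,0]
  ],
  "roll": [0,0,0,0,0,0]
}}

```text
t: 5.65
eef_pos: [0.459, 0.0007, 0.0583]
ee_rot: [3.129, 0.017, -3.079]
force: [0.6, 1.7, 4.3]
width: 0.0271
```

>>> {"fn": "arm_command", "kwargs": {
  "fingers": [1,1,1],
  "dp": [
    [0.004,0,0],
    [0.004,0,0],
    [0,0,0]
  ],
  "roll": [0,0,0]
}}

```text
t: 5.95
eef_pos: [0.4588, 0.0008, 0.0583]
ee_rot: [3.129, 0.001, -3.081]
force: [5.1, -3.4, -2.6]
width: 0.0273
```

>>> {"fn": "arm_command", "kwargs": {
  "fingers": [-1,-1,-1,-1,-1,-1,-1,-1],
  "dp": [
    [0,0,0],
    [0,0,0],
    [0,0,0],
    [0,0,0],
    [0,0,0],
    [0,0,0],
    [0,0,0],
    [0,0,0]
  ],
  "roll": [0,0,0,0,0,0,0,0]
}}

```text
t: 6.75
eef_pos: [0.4605, 0.0008, 0.0581]
ee_rot: [3.129, 0.002, -3.082]
force: [-0.5, 0.7, -0.6]
width: 0.0847
```

>>> {"fn": "arm_command", "kwargs": {
  "fingers": [-1,-1,-1,-1,-1,-1,-1],
  "dp": [
    [0,0,0],
    [0,0,0.02],
    [0,0,0.04],
    [0,0,0.04],
    [0,0,0.04],
    [-0.01,0,0.03],
    [0,0,0]
  ],
  "roll": [0,0,0,0,0,0,0]
}}

```text
t: 7.45
eef_pos: [0.4477, -0.0005, 0.2338]
ee_rot: [3.131, -0.002, -3.082]
force: [-0.1, 0.6, 0.1]
width: 0.0871
```

```bash
python3 - <<'E'
from h import *
s=get_state();print(s['t'],s['eef_pos'],s['ee_rot'],s['width'])
t=grab_frame('top');s=grab_frame('side')
cv2.imwrite('pics/a4.png',np.hstack([cv2.resize(t[120:280,240:400],(400,400)),cv2.resize(s[150:250,290:390],(400,400))]))
hs=cv2.cvtColor(s,cv2.COLOR_BGR2HSV)
k,l,st,c=cv2.connectedComponentsWithStats((hs[...,2]<70).astype(np.uint8)); i=l[223,351]; print(st[i],c[i])
E
```

```text
7.45 [ 0.44768077 -0.00047577  0.23376302] [ 3.13064765e+00 -1.81923262e-03 -3.08206291e+00] 0.08710955163349222
[347 220   7   8  47] [350.42553191 223.65957447]
```

View pics/a4.png

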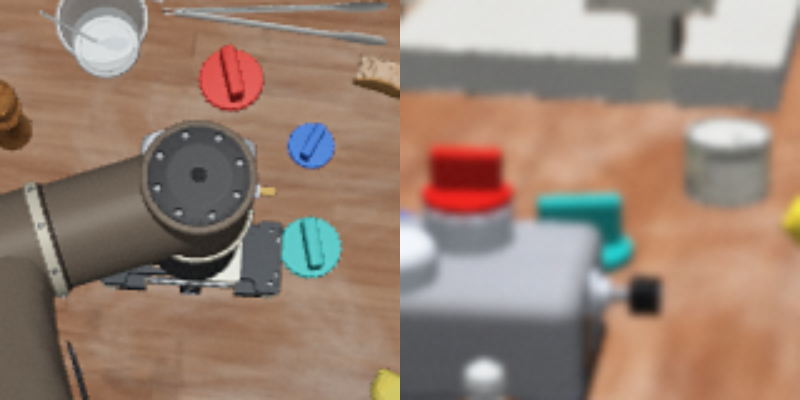

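>>> {"fn": "arm_command", "kwargs": {
  "fingers": [-1,-1,-1,-1,-1,-1,-1,-1],
  "dp": [
    [0.01,0,0.002],
    [0.01,0,0.002],
    [0.01,0,0],
    [0.01,0,0],
    [0.01,-0.003,0],
    [0.01,-0.003,0],
    [0.01,-0.002,0],
    [0.01,-0.002,0]
  ],
  "roll": [0.149,0.149,0.149,0.149,0.149,0.149,0.149,0.149]
}}

```text
t: 8.35
eef_pos: [0.5233, -0.0121, 0.2204]
ee_rot: [3.119, -0.023, -1.878]
force: [0.4, -0.2, 0.3]
width: 0.0875
```

>>> {"fn": "arm_command", "kwargs": {
  "fingers": [-1,-1,-1,-1,-1,-1,-1,-1],
  "dp": [
    [0.008,-0.002,0],
    [0.008,-0.002,0],
    [0.008,-0.002,0],
    [0.008,-0.002,0],
    [0.008,0,0],
    [0.006,0,0],
    [0.004,0,0],
    [0,0,0]
  ],
  "roll": [0.149,0.149,0.149,0.149,0.149,0.149,0.149,0.149]
}}

```text
t: 9.15
eef_pos: [0.5704, -0.0222, 0.2014]
ee_rot: [3.093, -0.019, -0.678]
force: [0.1, 0.4, 0.5]
width: 0.0878
```

>>> {"fn": "arm_command", "kwargs": {
  "fingers": [-1,-1,-1,-1],
  "dp": [
    [0,0,0.015],
    [0,0,0.01],
    [0,0,0],
    [0,0,0]
  ],
  "roll": [0,0,0,0]
}}

```text
t: 9.55
eef_pos: [0.5678, -0.0226, 0.2197]
ee_rot: [3.084, -0.011, -0.674]
force: [0.3, -0.1, -0.1]
width: 0.0876
```

>>> {"fn": "arm_command", "kwargs": {
  "fingers": [-1,-1,-1,-1],
  "dp": [
    [0.004,0.001,0],
    [0.004,0.001,0],
    [0.004,0.001,0],
    [0,0,0]
  ],
  "roll": [0.07,0.07,0.07,0]
}}

```text
t: 9.95
eef_pos: [0.5789, -0.0197, 0.2163]
ee_rot: [3.082, -0.008, -0.459]
force: [0.1, -0.6, 0.3]
width: 0.0873
```

```bash
cat > st.py <<'E'
from h import *
from scipy.spatial.transform import Rotation as Ro
s=get_state();R=Ro.from_euler('xyz',s['ee_rot']).as_matrix()
print('t',round(s['t'],2),'pos',s['eef_pos'].round(4),'tilt',R[:2,2].round(4),'yaw',round(s['ee_rot'][2],3),'q',s['q'].round(3),'F',s['force'].round(1),'M',s['moment'].round(2),'w',round(s['width'],4))
E
python3 st.py
```

```text
t 9.95 pos [ 0.5789 -0.0197  0.2163] tilt [-0.0193 -0.0574] yaw -0.459 q [ 0.336  0.221 -0.228  0.052 -1.16   0.754] F [ 0.1 -0.6  0.3] M [ 0.14  0.05 -0.03] w 0.0873
```

>>> {"fn": "arm_command", "kwargs": {
  "fingers": [-1,-1,-1,-1],
  "dp": [
    [0,0.0,0.0],
    [0,0,0],
    [0,0,0],
    [0,0,0]
  ],
  "roll": [0.145,0.145,0,0]
}}

```text
t: 10.35
eef_pos: [0.5774, -0.02, 0.2139]
ee_rot: [3.081, -0.005, -0.173]
force: [0.7, -0.5, 0.3]
width: 0.0877
```

```bash
python3 st.py
```

```text
t 10.35 pos [ 0.5774 -0.02    0.2139] tilt [-0.0054 -0.061 ] yaw -0.173 q [ 0.342  0.212 -0.249  0.061 -1.136  1.029] F [ 0.7 -0.5  0.3] M [0.16 0.13 0.02] w 0.0877
```

>>> {"fn": "arm_command", "kwargs": {
  "fingers": [-1,-1,-1,-1],
  "dp": [
    [0,0.03,0.01],
    [0,0,0],
    [0,0,0],
    [0,0,0]
  ],
  "roll": [0,0,0,0]
}}

```text
t: 10.75
eef_pos: [0.5769, 0.0103, 0.2234]
ee_rot: [3.08, -0.004, -0.19]
force: [0.1, 0.5, -0.7]
width: 0.0878
```

```bash
python3 st.py
```

```text
t 10.75 pos [0.5769 0.0103 0.2234] tilt [-0.0075 -0.0611] yaw -0.19 q [ 0.393  0.207 -0.232  0.058 -1.163  0.963] F [ 0.1  0.5 -0.7] M [0.09 0.16 0.01] w 0.0878
```

>>> {"fn": "arm_command", "kwargs": {
  "fingers": [-1,-1,-1,-1,-1,-1,-1,-1],
  "dp": [
    [0,-0.006,0],
    [0,-0.006,0],
    [0,-0.006,0],
    [0,-0.006,0],
    [0,-0.006,0],
    [0,0,0],
    [0,0,0],
    [0,0,0]
  ],
  "roll": [0,0,0,0,0,0,0,0]
}}

```text
t: 11.55
eef_pos: [0.5763, -0.0248, 0.2227]
ee_rot: [3.08, -0.003, -0.196]
force: [0.7, 0.7, 0.1]
width: 0.0873
```

```bash
python3 st.py
```

```text
t 11.55 pos [ 0.5763 -0.0248  0.2227] tilt [-0.0091 -0.0614] yaw -0.196 q [ 0.334  0.206 -0.235  0.06  -1.159  1.016] F [0.7 0.7 0.1] M [ 0.11  0.12 -0.04] w 0.0873
```

>>> {"fn": "arm_command", "kwargs": {
  "fingers": [-1,-1,-1,-1,-1,-1,-1,-1],
  "dp": [
    [-0.008,0.002,0],
    [-0.008,0.002,0],
    [-0.008,0.002,0],
    [-0.008,0.002,0],
    [-0.008,0.002,0],
    [-0.008,0,0],
    [-0.008,0,0],
    [0,0,0]
  ],
  "roll": [-0.149,-0.149,-0.149,-0.149,-0.149,-0.149,-0.149,0]
}}

```text
t: 12.35
eef_pos: [0.5186, -0.0122, 0.2226]
ee_rot: [3.079, -0.003, -1.252]
force: [0.4, -0.1, 0.2]
width: 0.0876
```

```bash
python3 st.py
```

```text
t 12.35 pos [ 0.5186 -0.0122  0.2226] tilt [-0.0581 -0.0223] yaw -1.252 q [ 3.56e-01  1.41e-01 -2.92e-01  1.00e-03 -1.20e+00 -3.70e-02] F [ 0.4 -0.1  0.2] M [ 0.1  -0.11 -0.02] w 0.0876
```

>>> {"fn": "arm_command", "kwargs": {
  "fingers": [-1,-1,-1,-1,-1,-1,-1,-1],
  "dp": [
    [0.005,0,0],
    [0.005,0,0],
    [0.005,0,0],
    [0.005,0,0],
    [0.005,0,0],
    [0.005,0,0],
    [0.005,0,0],
    [0,0,0]
  ],
  "roll": [-0.149,-0.149,-0.149,-0.149,-0.149,-0.149,-0.149,0]
}}

```text
t: 13.15
eef_pos: [0.5581, -0.0106, 0.2229]
ee_rot: [3.083, -0.002, -2.293]
force: [-1.5, -0.1, -0.2]
width: 0.0877
```

```bash
python3 st.py
```

```text
t 13.15 pos [ 0.5581 -0.0106  0.2229] tilt [-0.0456  0.0374] yaw -2.293 q [ 0.296  0.2   -0.197 -0.053 -1.208 -0.999] F [-1.5 -0.1 -0.2] M [-0.12 -0.09 -0.01] w 0.0877
```

>>> {"fn": "arm_command", "kwargs": {
  "fingers": [-1,-1,-1,-1,-1,-1,-1,-1],
  "dp": [
    [0.005,-0.002,0],
    [0.005,-0.002,0],
    [0.005,-0.002,0],
    [0.005,-0.001,0],
    [0.005,0,0],
    [0.001,0,0],
    [0,0,0],
    [0,0,0]
  ],
  "roll": [-0.14,-0.14,-0.14,-0.14,-0.14,-0.06,0,0]
}}

```text
t: 13.95
eef_pos: [0.5855, -0.0169, 0.2224]
ee_rot: [3.085, -0.001, -3.02]
force: [0.6, 0.3, -0.1]
width: 0.0876
```

```bash
python3 st.py; python3 - <<'E'
from h import *
t=grab_frame('top');s=grab_frame('side')
cv2.imwrite('pics/a5.png',np.hstack([cv2.resize(t[120:280,240:400],(400,400)),cv2.resize(s[130:230,250:350],(400,400))]))
E
```

```text
t 13.95 pos [ 0.5855 -0.0169  0.2224] tilt [-0.0076  0.0561] yaw -3.02 q [ 0.266  0.222 -0.165 -0.061 -1.177 -1.692] F [ 0.6  0.3 -0.1] M [-0.22 -0.    0.01] w 0.0876
```

View pics/a5.png

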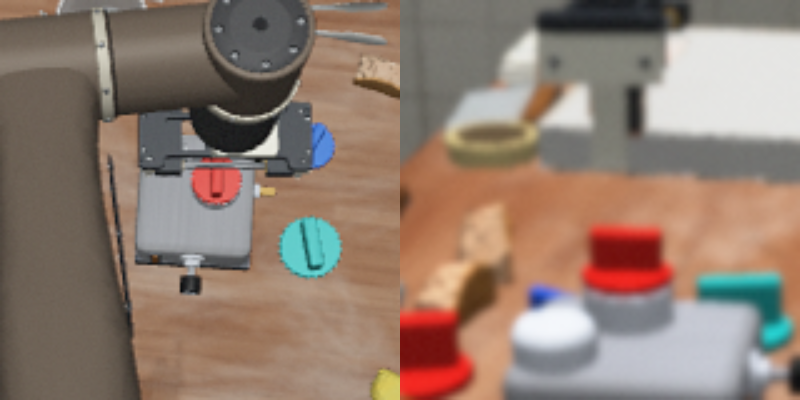

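>>> {"fn": "arm_command", "kwargs": {
  "fingers": [-1,-1,-1,-1,-1,-1],
  "dp": [
    [-0.001,0,-0.02],
    [0,0,-0.02],
    [0,0,-0.02],
    [0,0,-0.01],
    [0,0,0],
    [0,0,0]
  ],
  "roll": [-0.02,-0.02,0,0,0,0]
}}

```text
t: 14.65
eef_pos: [0.5853, -0.0166, 0.1522]
ee_rot: [3.086, 0.003, -3.048]
force: [-0.3, -0.3, 0.4]
width: 0.0878
```

```bash
python3 st.py
```

```text
t 14.65 pos [ 0.5853 -0.0166  0.1522] tilt [-0.0022  0.056 ] yaw -3.048 q [ 0.268  0.275 -0.263 -0.064 -1.021 -1.712] F [-0.3 -0.3  0.4] M [-0.21 -0.06 -0.  ] w 0.0878
```

>>> {"fn": "arm_command", "kwargs": {
  "fingers": [-1,-1,1,1,1,1,1,1],
  "dp": [
    [-0.001,-0.001,-0.008],
    [0,0,0],
    [0,0,0],
    [0,0,0],
    [0,0,0],
    [0,0,0],
    [0,0,0],
    [0,0,0]
  ],
  "roll": [-0.01,0,0,0,0,0,0,0],
  "newtons": 25
}}

```text
t: 15.45
eef_pos: [0.586, -0.0175, 0.1469]
ee_rot: [3.085, 0.008, -3.058]
force: [0.2, 0.6, -0.4]
width: 0.0451
```

>>> {"fn": "arm_command", "kwargs": {
  "fingers": [1,1,1,1,1,1],
  "dp": [
    [0,0,0],
    [0,0,0],
    [0,0,0],
    [0,0,0],
    [0,0,0],
    [0,0,0]
  ],
  "roll": [0,0,0,0,0,0]
}}

```text
t: 16.05
eef_pos: [0.5861, -0.0179, 0.1474]
ee_rot: [3.086, 0.008, -3.057]
force: [0.2, -0.6, 0.4]
width: 0.014
```

```bash
python3 st.py
```

```text
t 16.05 pos [ 0.5861 -0.0179  0.1474] tilt [0.0038 0.056 ] yaw -3.057 q [ 0.266  0.278 -0.272 -0.063 -1.004 -1.719] F [ 0.2 -0.6  0.4] M [-0.42  0.13 -0.05] w 0.014
```

>>> {"fn": "arm_command", "kwargs": {
  "fingers": [0.3,0.3,0.3,0.3,0.3],
  "dp": [
    [0,0,0],
    [0,0,0],
    [0,0,-0.005],
    [-0.001,0,-0.002],
    [0,0,0]
  ],
  "roll": [0,0,0,0,0]
}}

```text
t: 16.55
eef_pos: [0.5848, -0.0175, 0.1391]
ee_rot: [3.085, 0.008, -3.058]
force: [1.1, -0.6, -0.0]
width: 0.0306
```

```bash
python3 st.py
```

```text
t 16.55 pos [ 0.5848 -0.0175  0.1391] tilt [0.0032 0.0568] yaw -3.058 q [ 0.267  0.284 -0.284 -0.065 -0.986 -1.718] F [ 1.1 -0.6 -0. ] M [-0.22 -0.03  0.  ] w 0.0306
```

>>> {"fn": "arm_command", "kwargs": {
  "fingers": [1,1,1,1,1,1],
  "dp": [
    [0,0,0.001],
    [0,0,0],
    [0,0,0],
    [0,0,0],
    [0,0,0],
    [0,0,0]
  ],
  "roll": [0,0,0,0,0,0],
  "newtons": 45
}}

```text
t: 17.15
eef_pos: [0.5847, -0.0182, 0.1407]
ee_rot: [3.087, 0.008, -3.057]
force: [-0.4, -0.7, 0.3]
width: 0.0138
```

```bash
python3 st.py;python3 - <<'E'
from h import *
s=grab_frame('side')
cv2.imwrite('pics/a6.png',cv2.resize(s[130:230,250:350],(600,600),interpolation=2))
E
```

```text
t 17.15 pos [ 0.5847 -0.0182  0.1407] tilt [0.003  0.0555] yaw -3.057 q [ 0.266  0.282 -0.283 -0.063 -0.989 -1.718] F [-0.4 -0.7  0.3] M [-0.51  0.03  0.03] w 0.0138
```

View pics/a6.png

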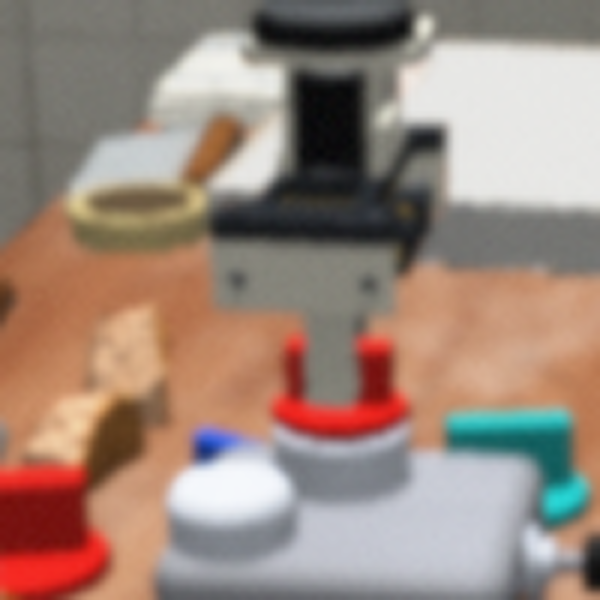

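>>> {"fn": "arm_command", "kwargs": {
  "fingers": [1,1,1,1],
  "dp": [
    [0,0,0],
    [0,0,0],
    [0,0,0],
    [0,0,0]
  ],
  "roll": [0.04,0.04,0.04,0.04]
}}

```text
t: 17.6
eef_pos: [0.5842, -0.0181, 0.1407]
ee_rot: [3.086, 0.007, -2.893]
force: [-0.8, -0.0, 0.7]
width: 0.0138
```

```bash
python3 st.py
```

```text
t 17.6 pos [ 0.5842 -0.0181  0.1407] tilt [-0.007   0.0555] yaw -2.893 q [ 0.265  0.287 -0.274 -0.066 -1.002 -1.552] F [-0.8 -0.   0.7] M [-0.49  0.18 -0.16] w 0.0138
```

>>> {"fn": "arm_command", "kwargs": {
  "fingers": [1,1,1,1],
  "dp": [
    [0,0,0],
    [0,0,0],
    [0,0,0],
    [0,0,0]
  ],
  "roll": [0.04,0.04,0.04,0.04]
}}

```text
t: 18.0
eef_pos: [0.5839, -0.018, 0.1407]
ee_rot: [3.086, 0.007, -2.728]
force: [-1.4, -0.8, 0.5]
width: 0.0139
```

```bash
python3 st.py;python3 - <<'E'
from h import *
s=grab_frame('side')
cv2.imwrite('pics/a7.png',cv2.resize(s[130:230,250:350],(600,600),interpolation=2))
E
```

```text
t 18.0 pos [ 0.5839 -0.018   0.1407] tilt [-0.0166  0.054 ] yaw -2.728 q [ 0.265  0.292 -0.267 -0.066 -1.014 -1.386] F [-1.4 -0.8  0.5] M [-0.51  0.16 -0.18] w 0.0139
```

View pics/a7.png

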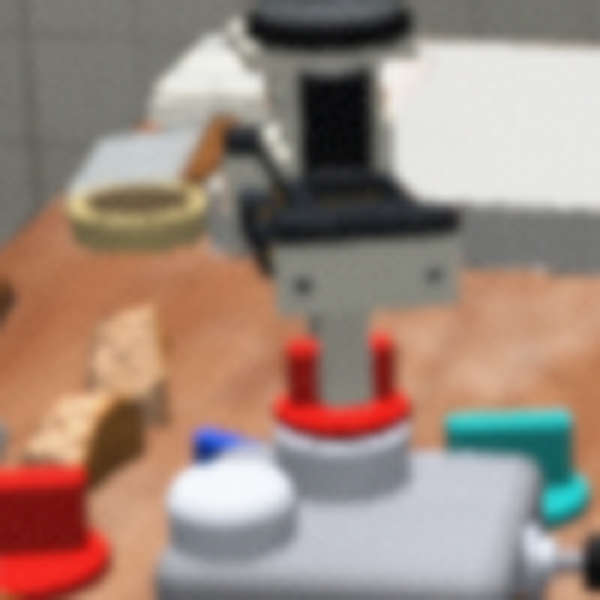

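>>> {"fn": "arm_command", "kwargs": {
  "fingers": [1,1,1,1,1,1,1,1],
  "dp": [
    [0,0,0],
    [0,0,0],
    [0,0,0],
    [0,0,0],
    [0,0,0],
    [0,0,0],
    [0,0,0],
    [0,0,0]
  ],
  "roll": [0.07,0.07,0.07,0.07,0.07,0.07,0.07,0]
}}

```text
t: 18.85
eef_pos: [0.583, -0.0188, 0.1411]
ee_rot: [3.085, 0.005, -2.223]
force: [0.7, 0.7, 0.5]
width: 0.014
```

```bash
python3 st.py
```

```text
t 18.85 pos [ 0.583  -0.0188  0.1411] tilt [-0.0419  0.0382] yaw -2.223 q [ 0.27   0.305 -0.252 -0.055 -1.045 -0.893] F [0.7 0.7 0.5] M [-0.05 -0.07 -0.01] w 0.014
```

>>> {"fn": "arm_command", "kwargs": {
  "fingers": [1,1,1,1,1,1,1,1],
  "dp": [
    [0,0,0],
    [0,0,0],
    [0,0,0],
    [0,0,0],
    [0,0,0],
    [0,0,0],
    [0,0,0],
    [0,0,0]
  ],
  "roll": [0.07,0.07,0.07,0.07,0.07,0.07,0.05,0]
}}

```text
t: 19.65
eef_pos: [0.5828, -0.0185, 0.1411]
ee_rot: [3.085, 0.005, -1.758]
force: [0.2, 0.0, 0.4]
width: 0.0139
```

```bash
python3 st.py
```

```text
t 19.65 pos [ 0.5828 -0.0185  0.1411] tilt [-0.0545  0.0157] yaw -1.758 q [ 0.282  0.311 -0.252 -0.035 -1.056 -0.452] F [0.2 0.  0.4] M [-0.01  0.07 -0.  ] w 0.0139
```

>>> {"fn": "arm_command", "kwargs": {
  "fingers": [1,1,1,1],
  "dp": [
    [0,0,0.004],
    [0,0,0.004],
    [0,0,0.004],
    [0,0,0]
  ],
  "roll": [0,0,0,0]
}}

```text
t: 20.05
eef_pos: [0.5827, -0.0182, 0.1537]
ee_rot: [3.085, 0.006, -1.766]
force: [-0.5, 0.9, -1.6]
width: 0.0136
```

```bash
python3 st.py;python3 - <<'E'
from h import *
s=grab_frame('side')
cv2.imwrite('pics/a8.png',cv2.resize(s[130:230,250:350],(600,600),interpolation=2))
E
```

```text
t 20.05 pos [ 0.5827 -0.0182  0.1537] tilt [-0.0545  0.0165] yaw -1.766 q [ 0.282  0.299 -0.236 -0.035 -1.083 -0.46 ] F [-0.5  0.9 -1.6] M [ 0.01 -0.15 -0.01] w 0.0136
```

View pics/a8.png

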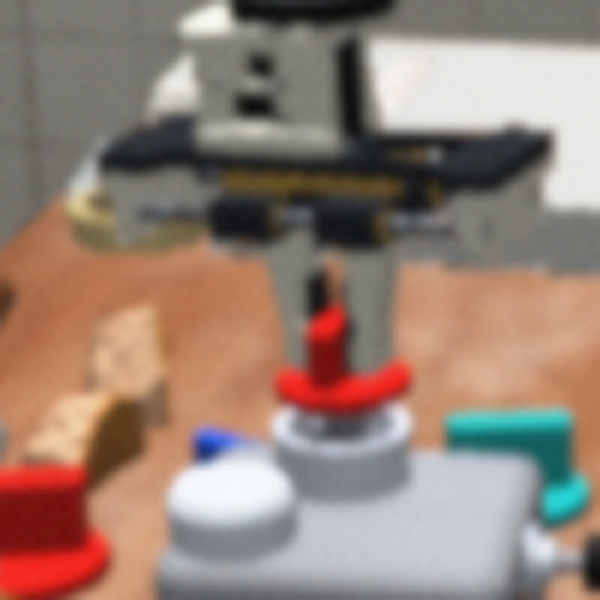

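>>> {"fn": "arm_command", "kwargs": {
  "fingers": [1,1,1,1,1,1,1,1],
  "dp": [
    [0,0,0.006],
    [0,0,0.008],
    [0,0,0.012],
    [0,0,0.015],
    [0,0,0.015],
    [0,0,0.015],
    [0,0,0.012],
    [0,0,0]
  ],
  "roll": [0,0,0,0,0,0,0,0]
}}

```text
t: 20.9
eef_pos: [0.5827, -0.0185, 0.2451]
ee_rot: [3.087, 0.006, -1.766]
force: [0.2, -0.3, -1.8]
width: 0.0137
```

```bash
python3 st.py;python3 - <<'E'
from h import *
s=grab_frame('side');t=grab_frame('top')
cv2.imwrite('pics/a9.png',np.hstack([cv2.resize(t[120:280,240:400],(400,400)),cv2.resize(s[110:210,250:350],(400,400))]))
E
```

```text
t 20.9 pos [ 0.5827 -0.0185  0.2451] tilt [-0.0523  0.0166] yaw -1.766 q [ 0.282  0.23  -0.113 -0.032 -1.273 -0.468] F [ 0.2 -0.3 -1.8] M [ 0.   -0.16 -0.05] w 0.0137
```

View pics/a9.png

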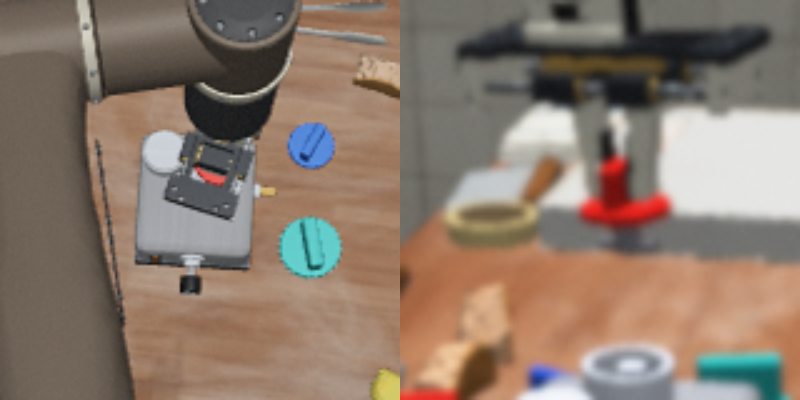

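```bash
python3 - <<'E'
from h import *
s=grab_frame('side')
hs=cv2.cvtColor(s,cv2.COLOR_BGR2HSV)
m=(((hs[...,0]<8)|(hs[...,0]>172))&(hs[...,1]>110)&(hs[...,2]>60)).astype(np.uint8)
k,l,st,c=cv2.connectedComponentsWithStats(m)
for i in range(1,k):
    if st[i,4]>60 and 250<c[i][0]<350: print(st[i],c[i])
im=cv2.resize(s[130:200,270:350],None,fx=8,fy=8,interpolation=2)
for tilt,col in(((0,0),(0,255,0)),((-.052,.0166),(255,255,0))):
    a=np.linspace(0,2*np.pi,60); z=.1345+.1044
    P=[proj('side',(.583+.031*np.cos(x),-.018+.031*np.sin(x),z+.031*(np.cos(x)*tilt[0]+np.sin(x)*tilt[1]))) for x in a]
    P=((np.array(P)-[270,130]+.5)*8).astype(np.int32); cv2.polylines(im,[P],True,col,1)
cv2.imwrite('pics/b1.png',im)
E
```

```text
[295 149  23  19 222] [305.22522523 160.38738739]
[238 207  31  25 541] [253.63401109 217.85027726]
[271 287  10  14  68] [275.41176471 293.26470588]
```

View pics/b1.png

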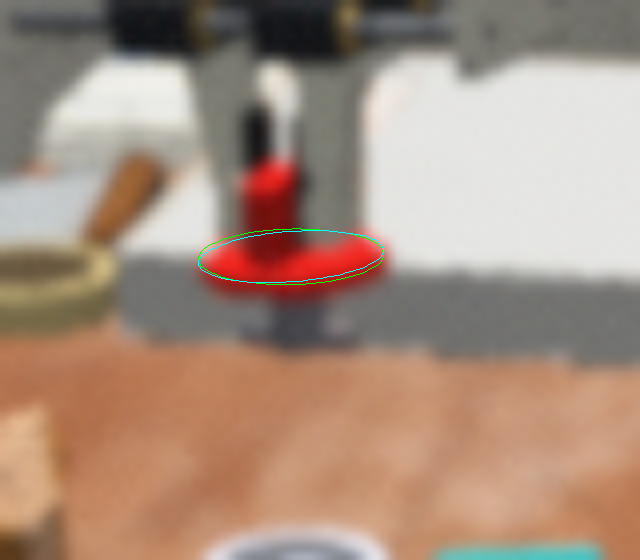

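```bash
python3 - <<'E'
from h import *
s=grab_frame('side');hs=cv2.cvtColor(s,cv2.COLOR_BGR2HSV)
k,l,st,c=cv2.connectedComponentsWithStats((hs[...,2]<70).astype(np.uint8)); i=l[223,351]; print('knob',st[i],c[i])
a=cv2.imread('pics/side0.png'); d=cv2.absdiff(a,s).max(2)>60; d[:240]=0; print('changed below row 240:',d.sum())
print(get_state()['t'],job_done())
E
python3 st.py
```

```text
knob [347 220   7   8  47] [350.42553191 223.65957447]
changed below row 240: 274
the job is handed in; nothing more can be done
21.1 None
the job is handed in; nothing more can be done
```

The job is handed in at t ≈ 21 s, with every step done in order; no verdict was reported.

- **Vent knob:** I pulled it out 30 mm until it would not come further, then pushed it home to the same stop. In the side picture before hand-in it sat at (350.4, 223.7), against (350.5, 224.0) at the start.
- **Filler cap:** I tried counter-clockwise first and it turned freely through about 74°, with no dead stop. I therefore did not need to try clockwise. It then lifted straight out with only about 2 N on the wrist.
- **Final pose:** The cap is held at 45 N, about 104 mm above where it sat, so the stem is roughly 79 mm clear of the rim. The projected disc outline in the side view agrees with it being centred over the neck.

Two checks were less than perfect:
- **Tilt:** The tool had drifted about 3° off vertical after a fast half turn, and I could not correct it with the moves available. The cap is therefore about 3° off level.
- **Bystanders:** I planned the arm's path clear of them and saw no contact force, but I did not measure each one again. Comparing the first and last side pictures showed 274 changed pixels below row 240, and I did not trace what they were.

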